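Sort double-ended screws by pitch on a notched gauge rack

ROBOT

A 6-joint arm with a two-finger parallel gripper is mounted at the origin on a cart in front of the work surface, level with it; the furniture and walls round the work are solid. World frame = base frame: x ahead of the robot, y to its left, z up, the work surface at z = 0. Lengths are in mm, angles in rad, forces in N, time in s.
With the tool pointing down it reaches from about 375 to 825 mm from the base axis. Payload 5.5 kg.
Tool frame: the origin (TCP) lies between the finger pads; the fingertips stand 11 mm ahead of it and the grasp point (between the pads) lies 8 mm behind it; z points along the fingers, y is the line along which they close (so a half turn about z gives the same grasp; the last joint's range is limited). The gripper opens to 85 mm and grips with 20 to 120 N. Pads are 22 mm wide; open, the fingers measure 114 mm over their backs; the gripper's body (76 mm by 85 mm) begins 54 mm behind the grasp point. The pads swing forward as they close: fully open they stand 13 mm farther back than shut.
Start: joints at [0, 0.314, -0.047, 1.21, 0, 1.571], TCP at [599.996, -0, 242.299] pointing down, gripper open.
Joint ranges: [-2.67, 2.67], [-0.69, 1.73], [-1.03, 1.25], [-2.08, 2.16], [-1.42, 1.45], [-3.14, 3.14]. Speed limits (rad/s): [2.39, 2.39, 3.01, 3.14, 3.14, 3.14].

INTERFACE

Orientations are given as [roll, pitch, yaw] about the fixed x, y, z axes, in that order (R = Rz(yaw) Ry(pitch) Rx(roll)).
In Python, from workcell import monitor, optics, arm gives the robot as it stands. The module is installed in compiled form; this text tells all that it offers.
- The arm moves only by the shell command python3 -m crank 'ROWS'. ROWS is JSON, a list of rows, each an object of numbers: "tx", "ty", "tz": the shift along the tool's x, y, z in cm; "twist": the turn about the tool's z in rad; "grip": the opening, from 0 (shut) to 1 (fully open). A call has 1 to 5 rows; each row is the pose to reach, as a shift and turn from the pose commanded when the call began, along the tool's axes at that moment; what a row does not reach only later rows make up. A row lasts 1/12 s, in which the tool goes at most 41.7 mm and 7.16 degrees, less where a joint would pass 70% of its speed; a pose out of reach is approached as far as the arm can. A call with a gripper value outside its range is refused whole. The fingers move at their own pace and stop on an object; the grip force is fixed at half the most. Time passes only in rows, so rows that repeat a pose let the fingers close. It gives the time, the measured TCP pose, the force, the opening and the grip force at its end, in the units of the state.
- monitor.get_state(): the state, without advancing time (a new reading comes with each control period).
- optics.snapshot(name): name is "scene" or "side" or "wrist"; returns the picture (480x640x3 uint8, red, green, blue); there is no depth.
- optics.camera_model(name): a dict with "intrinsics" (3x3 intrinsics, pixels), "R" (3x3) and "t" (3): a world point X has camera coordinates R X + t; the wrist camera has in their place "mount" (4x4, takes a point from camera to tool coordinates, whose origin is the TCP and whose axes are the flange's). Camera axes: x right, y down, z forward; pixel columns grow to the right and rows downward; lengths in mm; the calibration is good to about 2 mm. A picture is of the moment at which its call begins: read the wrist's pose just before it. camera_model takes no time and is no camera call.
- arm.sign_off(): hands the job in; it is judged then, once.
Trained networks look in the newest picture that a camera, given by its name, has taken for a name from the list of things; names that differ only in an ending like _2 or _b are one class to them, and where a whole thing is asked for, a point or a joint stands for the part that bears it (a point fixed in the world has none). Each returns a list of dicts, best first, with "p" (0 to 1); they miss things now and then, are a little off and sometimes report something else, mostly with a low value. They report only what shows in the picture. A call takes as long as a camera call. They do not tell look-alikes from the thing itself.
- optics.recognise(camera, name): "xyz" ([x, y, z] in mm, in the coordinates of the camera as it stood for that picture, good to about 4 mm: the middle of the surface that is visible of it).
- optics.masks_of(camera, name): "pixels" (480x640 bool, what is visible of it).
- optics.landmark_of(camera, name): "xyz" ([x, y, z] in mm, in the coordinates of the camera as it stood for that picture, good to about 4 mm: a listed point, or the origin of a listed thing).
The state is a dict: "t": time; "qpos": joint angles; "qd": joint speeds; "joint_efforts": joint torques, N m; "eef_pos": TCP position; "orientation": TCP orientation; "contact_force": force on the tool from outside, world axes, zero at the start; "wrist_torque": the same for the moment, N m; "width": finger opening in mm; "finger_force": force on a finger pad.
Only numpy, scipy, OpenCV 4.12 (cv2) and the standard library are available. Lean on these libraries where they do the work, as an engineer would, in place of code of your own. Each camera call takes 0.05 s, during which the arm holds its last target. There are 200 camera calls.

TASK

Sort the three double-ended screws by thread pitch on the gauge rack: lay each one in the comb whose tooth spacing matches its thread, so that it sinks fully home with its ridges between the teeth and its square collar in the gap between the two rows of teeth. One screw has been left in a comb where it does not fit. Leave the other things on the table where they are.

Things in the scene. Friction and masses are not known exactly. Their poses are not given: they have to be found in the camera images.
- gauge_base: fixed dark steel base plate of the gauge rack, 140 x 208 x 8 mm, flat on the table; origin at the centre of its underside, z up. It carries three aluminium combs side by side at local y = -66, 0 and 66 mm; which comb stands where changes. A screw placed in its own comb within 2 mm along its axis slides home; a wrong or badly placed one rides on its ridges, 4 mm too high.
- screw_fine_mid (a point): loose double-ended steel screw, 9 mm pitch: 116 mm long, 0.2 kg, four thread ridges on each end (20 mm across, roots 14 mm); middle: square collar 30 mm long, 22 x 22 mm, gripped by two opposite faces. Point: its centre, on the axis; x along the screw (same both ways round), z up. On the table its axis is 11 mm up. Starts on the table.
- comb_fine_bed (a point): fixed comb for 9 mm pitch: two rows of four V-notched teeth (2.5 mm thick, 9 mm apart), one row under each end of a screw, 41 mm gap between for collar and fingers. Point: where the seated screw's centre lies, 40 mm above the table, 28 mm above the gap's floor; x along the screw, z up. Notches 90 degrees; teeth reach 5 mm above the point, 19 mm to each side.
- screw_medium_mid (a point): loose double-ended steel screw, 12 mm pitch: 116 mm long, 0.2 kg, three thread ridges on each end (20 mm across, roots 14 mm); middle: square collar 30 mm long, 22 x 22 mm, gripped by two opposite faces. Point: its centre, on the axis; x along the screw (same both ways round), z up. On the table its axis is 11 mm up. Starts in the coarse comb, riding too high.
- comb_medium_bed (a point): fixed comb for 12 mm pitch: two rows of three V-notched teeth (4 mm thick, 12 mm apart), one row under each end of a screw, 41 mm gap between for collar and fingers. Point: where the seated screw's centre lies, 40 mm above the table, 28 mm above the gap's floor; x along the screw, z up. Notches 90 degrees; teeth reach 5 mm above the point, 19 mm to each side.
- screw_coarse_mid (a point): loose double-ended steel screw, 16 mm pitch: 116 mm long, 0.2 kg, two thread ridges on each end (20 mm across, roots 14 mm); middle: square collar 30 mm long, 22 x 22 mm, gripped by two opposite faces. Point: its centre, on the axis; x along the screw (same both ways round), z up. On the table its axis is 11 mm up. Starts on the table.
- comb_coarse_bed (a point): fixed comb for 16 mm pitch: two rows of two V-notched teeth (6 mm thick, 16 mm apart), one row under each end of a screw, 41 mm gap between for collar and fingers. Point: where the seated screw's centre lies, 40 mm above the table, 28 mm above the gap's floor; x along the screw, z up. Notches 90 degrees; teeth reach 5 mm above the point, 19 mm to each side.
- spray_can: bystander, loose: blue spray can, 52 mm across, 161 mm tall, standing between the screws and the rack; origin at the centre of its underside
- glue_tin: bystander, loose: tin with a label, 75 mm across, 58 mm tall; origin at the centre of its underside
- masking_tape: bystander, loose: roll of masking tape lying flat, 96 mm across, 25 mm tall; origin at the centre of its underside
- ferrule: bystander, loose: small pressed steel ferrule standing on its wide end, 26 mm across, 26 mm tall; origin at the centre of its underside
- wood_handle: bystander, loose: brown turned wooden handle lying on the table, 27 x 118 x 27 mm, long side along its y; origin at the centre of its underside
- g_clamp: bystander, loose: blue G-clamp lying flat, 139 x 95 x 19 mm, long side along its x; origin at the centre of its underside
Things that resemble listed ones, but are neither listed nor needed, are in the scene too. Leave any black or turquoise look-alike of the part that bears screw_coarse_mid alone.

How it is judged (in metres and radians):
At the end, for the whole second after the job is handed in: Each screw lies in the comb of its own pitch: its centre within 3.5 mm horizontally of that comb's bed point and not more than 2 mm above (or 3 mm below) it, its axis within 0.06 rad of the bed's; and none of the six loose bystanders was moved more than 20 mm (horizontal distance between screw_fine_mid and comb_fine_bed below 0.0035 m and z of screw_fine_mid in the frame of comb_fine_bed between -0.003 and 0.002 m and angle between the x axis of screw_fine_mid and the x axis of comb_fine_bed, either way round below 0.06 rad and horizontal distance between screw_medium_mid and comb_medium_bed below 0.0035 m and z of screw_medium_mid in the frame of comb_medium_bed between -0.003 and 0.002 m and angle between the x axis of screw_medium_mid and the x axis of comb_medium_bed, either way round below 0.06 rad and horizontal distance between screw_coarse_mid and comb_coarse_bed below 0.0035 m and z of screw_coarse_mid in the frame of comb_coarse_bed between -0.003 and 0.002 m and angle between the x axis of screw_coarse_mid and the x axis of comb_coarse_bed, either way round below 0.06 rad); the robot touches nothing.
It fails at once if a loose bystander (spray can, glue tin, masking tape, ferrule, wooden handle or G-clamp) is moved more than 20 mm (distance of any of spray_can, glue_tin, masking_tape, ferrule, wood_handle, g_clamp from where it was at the start of the episode above 0.02 m).
It also fails if it takes over 72 s, if anything falls off the work surface, if the arm or the gripper's body presses on something with over 40 N, if the wrist force passes 120 N, or if a joint passes its speed limit or range.

## Working session

There is one attempt and no reset: what is moved stays moved. The work goes in short steps, Python scripts to look and compute and a shell command to move; the robot and the scene stay as the last step left them, time stands still between calls to the robot, and variables do not carry over. Pictures are saved under pics/ and viewed, at most 10 in all, crops included, and the job is handed in when it is done.

```bash
mkdir -p pics; cat > h.py <<'E'
import numpy as np, cv2
from workcell import monitor, optics, arm
from scipy.spatial.transform import Rotation as Ro
def T():
    s=monitor.get_state(); M=np.eye(4); M[:3,:3]=Ro.from_euler('xyz',s['orientation']).as_matrix(); M[:3,3]=s['eef_pos']; return M
def cam(n,M=None):
    "returns K, R, t with cam = R X + t"
    c=optics.camera_model(n); K=np.array(c['intrinsics'])
    if n=='wrist':
        W=np.linalg.inv(M@np.array(c['mount'])); return K,W[:3,:3],W[:3,3]
    return K,np.array(c['R']),np.array(c['t'])
def snap(n,f=None):
    M=T(); im=optics.snapshot(n)
    if f: cv2.imwrite('pics/'+f,im[:,:,::-1])
    return im,cam(n,M)
def world(c,x): return c[1].T@(np.array(x)-c[2])
def ray(c,uv,z):
    d=c[1].T@np.linalg.inv(c[0])@[uv[0],uv[1],1]; o=-c[1].T@c[2]; return o+d*(z-o[2])/d[2]
def proj(c,X):
    p=c[0]@(c[1]@np.array(X,float)+c[2]); return p[:2]/p[2]
E
cat > a.py <<'E'
from h import *
np.set_printoptions(precision=1,suppress=True)
ims=[]
for n in ['scene','side']:
    im,c=snap(n,n+'0.png')
    for k in ['screw_fine_mid','screw_medium_mid','screw_coarse_mid','comb_fine_bed','comb_medium_bed','comb_coarse_bed','gauge_base','spray_can']:
        for r in optics.landmark_of(n,k)[:4]:
            print(n,k,round(r['p'],2),world(c,r['xyz']),proj(c,world(c,r['xyz'])))
print(monitor.get_state()['t'],monitor.get_state()['orientation'])
E
python3 a.py
```

```text
scene screw_fine_mid 0.79 [ 455.9 -267.9    7.7] [290.5 341.9]
scene screw_medium_mid 0.98 [516.3 108.5  40. ] [257.  211.6]
scene screw_coarse_mid 0.84 [ 665.5 -413.5   12.4] [448.9 366.6]
scene screw_coarse_mid 0.75 [ 626.7 -267.8   11.5] [381.6 314.7]
scene screw_coarse_mid 0.33 [489.7 171.9  37.7] [237.9 201.7]
scene screw_coarse_mid 0.25 [513.3 108.   36.2] [255.9 213.5]
scene comb_fine_bed 0.97 [539.2  47.1  37.9] [275.8 224. ]
scene comb_medium_bed 0.93 [488.6 170.1  35.7] [237.7 202.9]
scene comb_coarse_bed 0.83 [515.9 106.8  38.7] [257.1 212.5]
scene gauge_base 0.55 [513.2 114.   -0.1] [255.7 226. ]
scene spray_can 0.95 [ 504.4 -128.7   -0.1] [288.9 289.3]
scene spray_can 0.2 [ 437.3 -148.     1. ] [258.1 303.4]
side screw_fine_mid 0.9 [ 450.7 -266.     9.2] [293.4 328.7]
side screw_fine_mid 0.18 [496.4 173.8  39.3] [245.2 200.7]
side screw_medium_mid 0.82 [516.4 106.8  44.2] [261.3 210.8]
side screw_coarse_mid 0.58 [ 634.3 -264.4   11.6] [374.3 301.7]
side screw_coarse_mid 0.57 [ 661.2 -415.2   10.6] [423.7 347.3]
side screw_coarse_mid 0.56 [ 650.4 -119.5   11.3] [350.4 260.1]
side comb_fine_bed 0.73 [533.9  47.2  39.2] [276.6 223.6]
side comb_medium_bed 0.57 [492.1 170.6  42.7] [243.9 200.6]
side comb_coarse_bed 0.69 [513.6 107.   37.7] [260.4 213.2]
side comb_coarse_bed 0.23 [535.6  46.4  38.2] [277.3 224. ]
side gauge_base 0.82 [514.4 106.6  -0.4] [261.6 225.7]
side gauge_base 0.62 [ 635.8 -263.2   12.2] [374.6 300.9]
side spray_can 0.86 [ 509.1 -128.9   -2.1] [294.9 283.6]
0.9 [3.1 0.  1.6]
```

View pics/scene0.png

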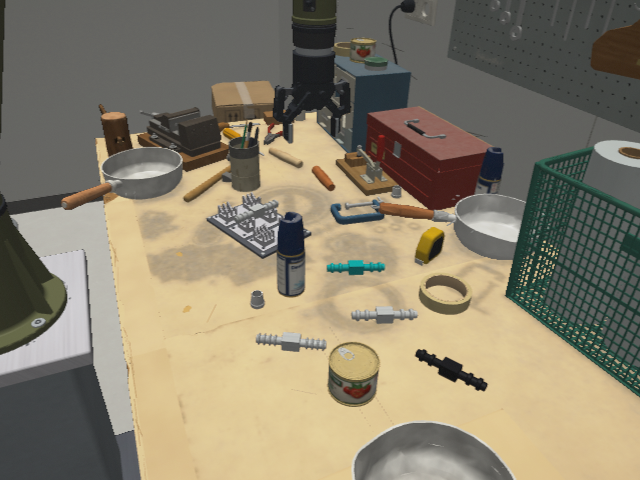

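```bash
python3 - <<'E'
from h import *
a=cv2.imread('pics/scene0.png');b=cv2.imread('pics/side0.png')
f=lambda i,x,y,w,h:cv2.resize(i[y:y+h,x:x+w],(790,int(790*h/w)),interpolation=cv2.INTER_CUBIC)
cv2.imwrite('pics/crop1.png',f(b,190,160,300,225))
E
```

```text
(no output)
```

View pics/crop1.png

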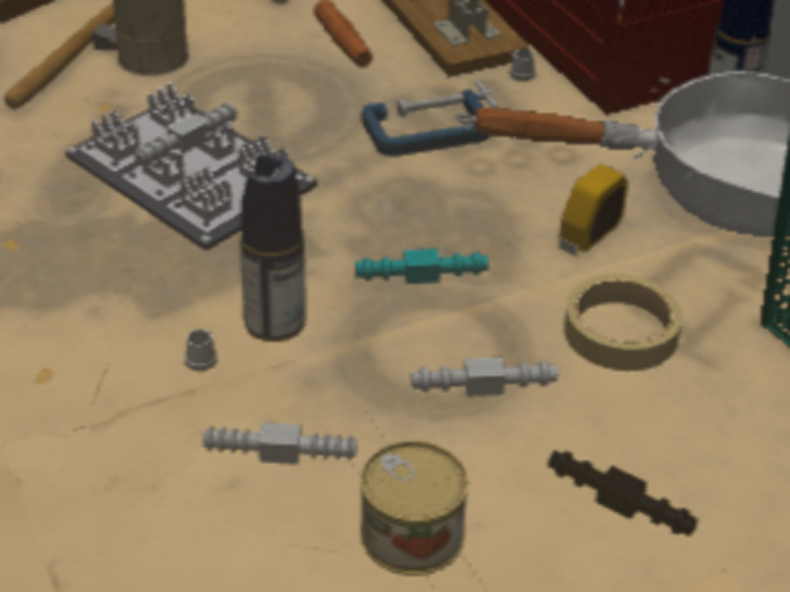

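Candidates for the coarse screw in the scene picture are the steel one at (384,315), the black at (450,370) and the turquoise at (356,267). The crop shows two ridges per end on the steel one, so I choose it, at about (630,-266). The fine screw is at (291,342) with four ridges per end. The medium one lies in the middle (coarse) comb at (257,212). The spray can is at (290,270) and the tin at (353,373).

```bash
cat > b.py <<'E'
from h import *
np.set_printoptions(precision=1,suppress=True)
for n in ['scene','side']:
    im,c=snap(n)
    for k,z in [('screw_fine_mid',11),('screw_coarse_mid',11),('screw_medium_mid',44)]:
        for r in optics.masks_of(n,k)[:3]:
            ys,xs=np.nonzero(r['pixels'])
            P=np.array([ray(c,(u,v),z)[:2] for u,v in zip(xs,ys)]); 
            (cx,cy),(w,h),a=cv2.minAreaRect(P.astype(np.float32))
            d=np.linalg.svd(P-P.mean(0),full_matrices=False)[2][0]
            print(n,k,round(r['p'],2),len(P),np.array([cx,cy,w,h]),'yaw',round(float(np.arctan(d[1]/d[0])),3),'col',im[ys,xs].mean(0))
    for k in ['spray_can','glue_tin','masking_tape','ferrule','wood_handle','g_clamp']:
        for r in optics.landmark_of(n,k)[:2]: print(n,k,round(r['p'],2),world(c,r['xyz']))
print(np.array(optics.camera_model('wrist')['mount']),optics.camera_model('wrist')['intrinsics'])
E
python3 b.py; for i in 1; do python3 -m crank '[{"tx":3,"ty":-2,"twist":0.12},{"tx":6,"ty":-4,"twist":0.24},{"tx":8,"ty":-6,"twist":0.36},{"tx":10,"ty":-8,"twist":0.48},{"tx":10.7,"ty":-8.5,"twist":0.6}]';done
```

```text
scene screw_fine_mid 0.82 866 [ 456.4 -269.8   42.7  116.2] yaw -0.511 col [146.1 144.8 138.3]
scene screw_coarse_mid 0.96 954 [ 665.8 -416.9   40.5  117.1] yaw -1.042 col [38.8 37.3 35.9]
scene screw_coarse_mid 0.95 539 [ 648.9 -121.2   50.7  115. ] yaw -0.334 col [ 32.1 122.3 118.4]
scene screw_coarse_mid 0.73 707 [ 633.2 -268.1   44.4  112.6] yaw -0.329 col [142.3 142.2 137.8]
scene screw_medium_mid 0.55 345 [514.3 104.3 121.8  41.2] yaw 0.409 col [122.8 123.8 121.7]
scene screw_medium_mid 0.15 570 [497.3  -4.8  96.1  57.9] yaw 1.207 col [133.5 132.3 134.6]
scene spray_can 0.65 [ 509.9 -130.2   -4.3]
scene masking_tape 0.98 [ 766.2 -254.3   -2.1]
scene ferrule 0.48 [ 434.5 -148.7   -2.4]
scene wood_handle 0.69 [745.6 270.1  -5.5]
scene g_clamp 0.73 [763.7  91.1  -5.7]
side screw_fine_mid 0.64 506 [ 454.9 -268.8   35.8  116.2] yaw -0.508 col [114.5 110.4 102.3]
side screw_fine_mid 0.39 631 [489.6 192.2 144.5  76.4] yaw 0.593 col [110.2 105.9 103.3]
side screw_coarse_mid 0.95 608 [ 633.  -263.9   42.7  120.7] yaw -0.346 col [119.2 113.6 103. ]
side screw_coarse_mid 0.82 515 [ 665.8 -416.    33.3  117.8] yaw -1.065 col [50.2 43.3 33.1]
side screw_coarse_mid 0.58 453 [ 648.8 -121.7   43.5  115.6] yaw -0.312 col [54.4 95.6 88. ]
side screw_medium_mid 0.91 361 [515.7 108.2 121.2  44.5] yaw 0.405 col [101.5  99.2  94.6]
side spray_can 0.63 [ 513.1 -129.4    1.2]
side spray_can 0.17 [ 453.  -270.2    9.8]
side glue_tin 0.56 [ 510.6 -378.9    0.7]
side masking_tape 0.75 [ 766.5 -250.9    2.1]
side masking_tape 0.25 [492.8 171.9  36.9]
side ferrule 0.44 [ 437.3 -148.9   -2. ]
side wood_handle 0.55 [744.8 266.4  -3.6]
side g_clamp 0.64 [766.7  90.4   4.2]
[[   0.    -1.    -0.3   67.9]
 [   1.     0.     0.    -0.3]
 [  -0.    -0.3    1.  -131.4]
 [   0.     0.     0.     1. ]] [[392.    0.  321.3]
 [  0.  392.  247.1]
 [  0.    0.    1. ]]$[0]: bad value
```

```bash
python3 -m crank '[{"tx":3,"ty":-2,"tz":0,"twist":0.12,"grip":1},{"tx":6,"ty":-4,"tz":0,"twist":0.24,"grip":1},{"tx":8,"ty":-6,"tz":0,"twist":0.36,"grip":1},{"tx":10,"ty":-8,"tz":0,"twist":0.48,"grip":1},{"tx":10.7,"ty":-8.5,"tz":0,"twist":0.6,"grip":1}]'
```

```text
t: 2.32
eef_pos: [512.2, 109.0, 242.4]
orientation: [-3.14, 0.0, 0.967]
contact_force: [-0.2, -0.6, -0.7]
width: 85.3
finger_force: 0.0
```

```bash
python3 -m crank '[{"tx":0,"ty":0,"tz":1,"twist":0.12,"grip":0.55},{"tx":0,"ty":0,"tz":2,"twist":0.24,"grip":0.55},{"tx":0,"ty":0,"tz":3,"twist":0.36,"grip":0.55},{"tx":0,"ty":0,"tz":4,"twist":0.48,"grip":0.55},{"tx":0,"ty":0,"tz":4,"twist":0.59,"grip":0.55}]'
cat > c.py <<'E'
from h import *
import sys
np.set_printoptions(precision=1,suppress=True)
im,c=snap('wrist',sys.argv[1])
for k in sys.argv[2:]:
    for r in optics.landmark_of('wrist',k)[:3]:
        w=world(c,r['xyz']); print(k,round(r['p'],2),w,proj(c,w))
print(T())
E
python3 c.py w1.png screw_medium_mid comb_fine_bed comb_medium_bed comb_coarse_bed gauge_base
```

```text
t: 2.73
eef_pos: [513.8, 106.9, 200.4]
orientation: [-3.141, 0.003, 0.375]
contact_force: [-0.8, 0.6, 0.1]
width: 47.1
finger_force: 0.0
screw_medium_mid 0.96 [513.6 105.7  43.5] [323.2 231.7]
screw_medium_mid 0.22 [492.1 167.8  39. ] [237.2 226.7]
comb_medium_bed 0.73 [491.7 166.4  40.3] [238.5 228.3]
gauge_base 0.28 [ 510.6 -127.7    5.3] [560.2 317. ]
[[  0.9   0.4   0.  515.3]
 [  0.4  -0.9   0.  107. ]
 [  0.    0.   -1.  202.7]
 [  0.    0.    0.    1. ]]
```

View pics/w1.png

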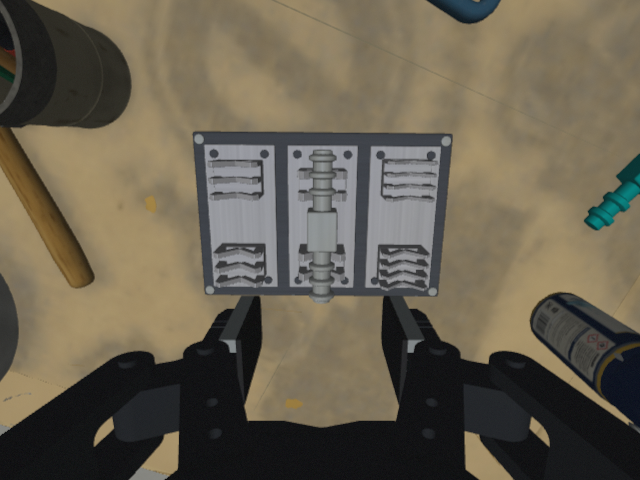

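The wrist picture shows the medium comb (three teeth) at (240,225), the coarse comb with the medium screw at (322,230), and the fine comb at (410,225). The plate corners are at (193,132), (453,133), (438,297) and (205,296).

```bash
cat > d.py <<'E'
from h import *
np.set_printoptions(precision=2,suppress=True)
im,c=snap('wrist')
g=cv2.cvtColor(im,cv2.COLOR_RGB2GRAY)
q=np.float32([[193,132],[453,133],[438,297],[205,296]]).reshape(-1,1,2)
cv2.cornerSubPix(g,q,(5,5),(-1,-1),(3,30,.01)); q=q[:,0]; print(q)
P=np.array([ray(c,p,8)[:2] for p in q])
print(P,[np.linalg.norm(P[i]-P[(i+1)%4]) for i in range(4)])
m=P.mean(0); ay=(P[0]-P[1]+P[3]-P[2]); ax=(P[0]-P[3]+P[1]-P[2])
print('centre',m,'yaw',np.arctan2(ax[1],ax[0]),np.arctan2(-ay[0],ay[1]))
# screw mask
for r in optics.masks_of('wrist','screw_medium_mid')[:1]:
    ys,xs=np.nonzero(r['pixels']); S=np.float32([ray(c,(u,v),44)[:2] for u,v in zip(xs,ys)])
    print(r['p'],cv2.minAreaRect(S))
print(T()[:3,3], monitor.get_state()['orientation'])
E
python3 d.py
```

```text
[[194.33 135.45]
 [453.   133.  ]
 [435.56 293.06]
 [205.   296.  ]]
[[542.14 227.78]
 [621.51  36.74]
 [493.17 -11.59]
 [413.44 178.14]] [np.float64(206.86992258233607), np.float64(137.13591429092617), np.float64(205.8038049901969), np.float64(137.94148924736533)]
centre [517.56 107.77] yaw 0.3641354542032842 0.39579858783053773
0.87 ((514.2880249023438, 106.77471923828125), (117.54762268066406, 22.074329376220703), 21.488401412963867)
[515.28 107.04 202.67] [ 3.14 -0.    0.38]
```

```bash
python3 -m crank '[{"tx":0,"ty":0,"tz":4,"twist":0,"grip":0.55},{"tx":0,"ty":0,"tz":8,"twist":0,"grip":0.55},{"tx":0,"ty":0,"tz":12,"twist":0,"grip":0.55},{"tx":0,"ty":0,"tz":15,"twist":0,"grip":0.55},{"tx":0,"ty":0,"tz":16.2,"twist":0,"grip":0.55}]'
python3 -m crank '[{"tx":0,"ty":0,"tz":0,"twist":0,"grip":0.55},{"tx":0,"ty":0,"tz":0,"twist":0,"grip":0.2},{"tx":0,"ty":0,"tz":0,"twist":0,"grip":0.1},{"tx":0,"ty":0,"tz":0,"twist":0,"grip":0.1},{"tx":0,"ty":0,"tz":0,"twist":0,"grip":0.1}]'
```

```text
t: 3.55
eef_pos: [511.8, 106.3, 36.1]
orientation: [-3.141, 0.006, 0.382]
contact_force: [-0.3, -0.2, -0.0]
width: 47.1
finger_force: 0.0
t: 3.97
eef_pos: [516.3, 107.6, 41.9]
orientation: [-3.141, -0.003, 0.381]
contact_force: [0.4, 1.0, 2.1]
width: 21.2
finger_force: 60.8
```

```bash
python3 -m crank '[{"tx":0,"ty":0,"tz":-2,"twist":0,"grip":0.1},{"tx":0,"ty":0,"tz":-5,"twist":0,"grip":0.1},{"tx":0,"ty":-3.3,"tz":-5,"twist":0,"grip":0.1},{"tx":0,"ty":-6.6,"tz":-5,"twist":0,"grip":0.1},{"tx":0,"ty":-6.6,"tz":-5,"twist":0,"grip":0.1}]'
python3 -m crank '[{"tx":0,"ty":0,"tz":0,"twist":0,"grip":0.1},{"tx":0,"ty":0,"tz":0,"twist":0,"grip":0.1},{"tx":0,"ty":0,"tz":0,"twist":0,"grip":0.1}]'
python3 c.py w2.png screw_medium_mid comb_medium_bed
```

```text
t: 4.38
eef_pos: [489.6, 172.2, 91.7]
orientation: [-3.139, -0.002, 0.385]
contact_force: [0.0, 0.3, -2.5]
width: 21.0
finger_force: 60.3
t: 4.63
eef_pos: [490.7, 167.6, 90.4]
orientation: [3.141, -0.0, 0.38]
contact_force: [-0.8, 0.1, -3.3]
width: 20.7
finger_force: 60.3
screw_medium_mid 0.56 [488.6 166.5  92.6] [323.4 337. ]
[[  0.9   0.4  -0.  490.7]
 [  0.4  -0.9  -0.  167.5]
 [ -0.    0.   -1.   90.2]
 [  0.    0.    0.    1. ]]
```

View pics/w2.png

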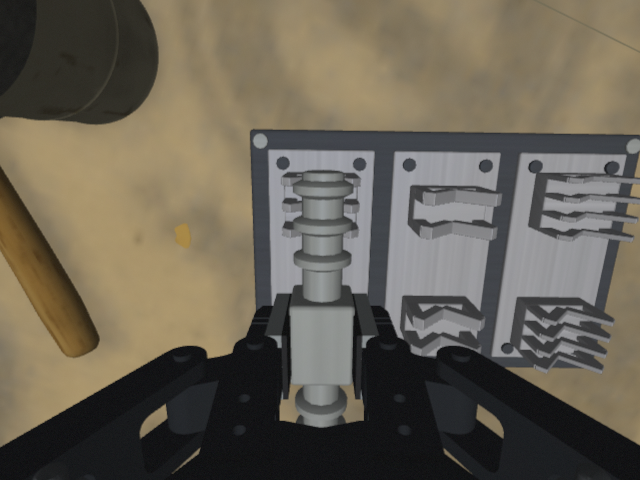

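The medium screw is held above its comb: ridges at about rows 187, 226 and 260, and tooth tips at about rows 180, 207 and 230. I'll enlarge it to measure the axial offset.

```bash
python3 - <<'E'
from h import *
a=cv2.imread('pics/w2.png')[145:305,240:400]
cv2.imwrite('pics/crop2.png',cv2.resize(a,None,fx=3.75,fy=3.75,interpolation=cv2.INTER_CUBIC))
E
```

```text
(no output)
```

View pics/crop2.png

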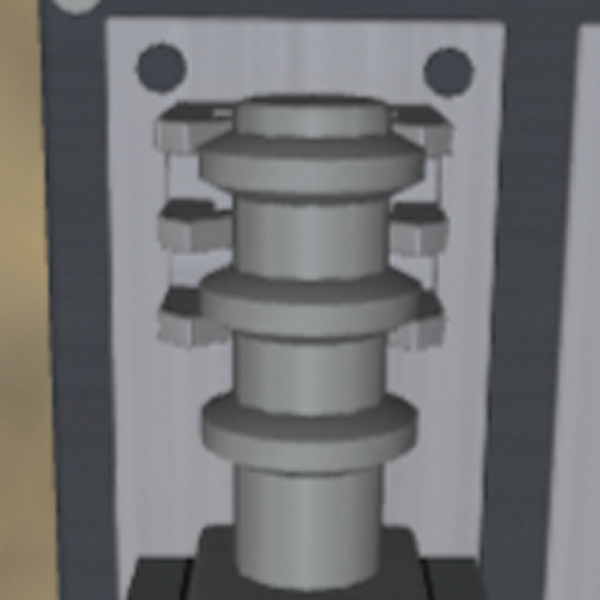

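```bash
cat > e.py <<'E'
from h import *
np.set_printoptions(precision=1,suppress=True)
M=T(); c=cam('wrist',M)
def tool(uv,z): return (np.linalg.inv(M)@np.append(ray(c,uv,z),1))[:2]
print(M[:3,3])
for r in (189.5,226.3,261.3): print('ridge',tool((321,r),93.6))
for r in (181.5,207.9,233.5): print('tooth',tool((282,r),45),tool((359,r),45))
E
python3 e.py
```

```text
[490.7 167.5  90.2]
ridge [51.3 -0.7]
ridge [39.1 -0.7]
ridge [26.8 -0.7]
tooth [ 48.9 -18.1] [48.9 16.3]
tooth [ 37.  -18.4] [37.  16.6]
tooth [ 25.  -18.7] [25.1 16.9]
```

```bash
python3 -m crank '[{"tx":0.39,"ty":0,"tz":1,"twist":0,"grip":0.1},{"tx":0.39,"ty":0,"tz":2.5,"twist":0,"grip":0.1},{"tx":0.39,"ty":0,"tz":3.5,"twist":0,"grip":0.1},{"tx":0.39,"ty":0,"tz":4.2,"twist":0,"grip":0.1},{"tx":0.39,"ty":0,"tz":4.2,"twist":0,"grip":0.1}]'
python3 -m crank '[{"tx":0,"ty":0,"tz":0.3,"twist":0,"grip":0.1},{"tx":0,"ty":0,"tz":0.6,"twist":0,"grip":0.1},{"tx":0,"ty":0,"tz":0.9,"twist":0,"grip":0.1},{"tx":0,"ty":0,"tz":1.1,"twist":0,"grip":0.1},{"tx":0,"ty":0,"tz":1.1,"twist":0,"grip":0.1}]'
python3 -m crank '[{"tx":0,"ty":0,"tz":0,"twist":0,"grip":0.1},{"tx":0,"ty":0,"tz":0,"twist":0,"grip":0.1}]'
```

```text
t: 5.2
eef_pos: [492.6, 169.0, 46.1]
orientation: [-3.141, 0.004, 0.38]
contact_force: [-0.8, -0.2, -3.2]
width: 20.7
finger_force: 60.3
t: 5.62
eef_pos: [494.3, 169.9, 37.8]
orientation: [-3.141, -0.001, 0.38]
contact_force: [-1.8, -0.7, 1.0]
width: 20.5
finger_force: 61.1
t: 5.78
eef_pos: [494.3, 169.9, 37.8]
orientation: [-3.141, -0.001, 0.381]
contact_force: [-1.6, 0.1, 4.2]
width: 20.8
finger_force: 61.2
```

```bash
python3 -m crank '[{"tx":0,"ty":0,"tz":0,"twist":0,"grip":0.4},{"tx":0,"ty":0,"tz":0,"twist":0,"grip":0.5},{"tx":0,"ty":0,"tz":0,"twist":0,"grip":0.5},{"tx":0,"ty":0,"tz":0,"twist":0,"grip":0.5},{"tx":0,"ty":0,"tz":-1,"twist":0,"grip":0.5}]'
python3 -m crank '[{"tx":0,"ty":0,"tz":-4,"twist":0,"grip":0.5},{"tx":0,"ty":0,"tz":-8,"twist":0,"grip":0.5},{"tx":0,"ty":0,"tz":-12,"twist":0,"grip":0.5},{"tx":0,"ty":0,"tz":-15,"twist":0,"grip":0.5},{"tx":0,"ty":0,"tz":-15,"twist":0,"grip":0.5}]'
python3 c.py w3.png screw_medium_mid
```

```text
t: 6.2
eef_pos: [492.8, 169.2, 46.0]
orientation: [-3.142, 0.003, 0.381]
contact_force: [-1.3, -0.3, -0.1]
width: 42.7
finger_force: 0.0
t: 6.62
eef_pos: [497.9, 171.0, 205.1]
orientation: [3.141, -0.011, 0.381]
contact_force: [1.1, 0.4, 0.5]
width: 42.8
finger_force: 0.0
screw_medium_mid 0.74 [493.7 171.3  42.1] [319.3 236.7]
[[  0.9   0.4   0.  495.3]
 [  0.4  -0.9   0.  170.1]
 [  0.    0.   -1.  199.6]
 [  0.    0.    0.    1. ]]
```

View pics/w3.png

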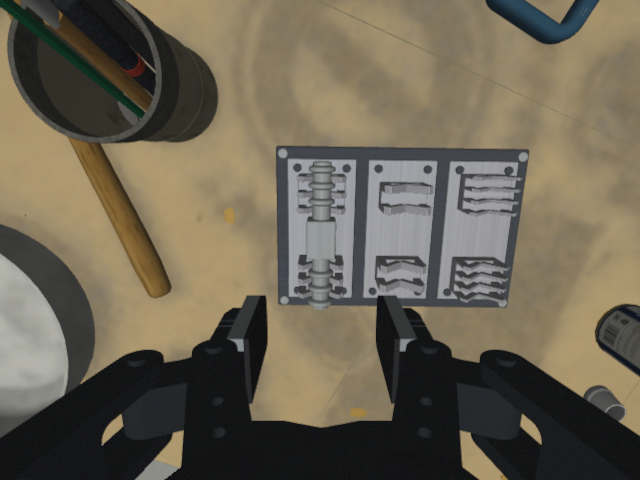

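The medium screw lies home, in line between the three teeth at (320,235), and the coarse and fine combs are empty. Next is the coarse screw, travelling high past the spray can.

```bash
python3 -m crank '[{"tx":-0.3,"ty":3,"tz":-2.5,"twist":0,"grip":0.55},{"tx":-0.6,"ty":6.5,"tz":-4.5,"twist":0,"grip":0.55},{"tx":-1,"ty":10.5,"tz":-5,"twist":0,"grip":0.55},{"tx":-1.3,"ty":14.5,"tz":-5,"twist":0,"grip":0.55},{"tx":-1.6,"ty":18.5,"tz":-5,"twist":0,"grip":0.55}]'
python3 -m crank '[{"tx":-0.3,"ty":4,"tz":0,"twist":0.12,"grip":0.55},{"tx":-0.6,"ty":8,"tz":0,"twist":0.24,"grip":0.55},{"tx":-1,"ty":12,"tz":0,"twist":0.36,"grip":0.55},{"tx":-1.3,"ty":16,"tz":0,"twist":0.48,"grip":0.55},{"tx":-1.6,"ty":20,"tz":0,"twist":0.6,"grip":0.55}]'
python3 -m crank '[{"tx":0,"ty":0,"tz":0,"twist":0.12,"grip":0.55},{"tx":0,"ty":0,"tz":0,"twist":0.12,"grip":0.55},{"tx":0,"ty":0,"tz":0,"twist":0.12,"grip":0.55}]'
cat > f.py <<'E'
from h import *
import sys
np.set_printoptions(precision=3,suppress=True)
k=sys.argv[1]; z=float(sys.argv[2]); M=T(); im,c=snap('wrist',sys.argv[3] if len(sys.argv)>3 else None)
print('tcp',M[:3,3],'yaw',np.arctan2(M[1,0],M[0,0]))
for r in optics.landmark_of('wrist',k)[:2]: print('lm',r['p'],world(c,r['xyz']))
for r in optics.masks_of('wrist',k)[:3]:
    ys,xs=np.nonzero(r['pixels']); S=np.float32([ray(c,(u,v),z)[:2] for u,v in zip(xs,ys)])
    (x,y),wh,a=cv2.minAreaRect(S); a=np.deg2rad(a)+(np.pi/2 if wh[0]<wh[1] else 0); a=(a+np.pi/2)%np.pi-np.pi/2
    d=M[:3,:3].T@(np.array([x,y,0])-M[:3,3]*[1,1,0])
    print('mask',round(r['p'],2),x,y,wh,'yaw',round(a,3),'tool shift cm',d[:2]/10,'twist',round(np.arctan2(M[1,0],M[0,0])-a,3),'col',im[ys,xs].mean(0))
E
python3 f.py screw_coarse_mid 11 w4.png
```

```text
t: 7.13
eef_pos: [547.6, -9.6, 246.7]
orientation: [-3.141, 0.001, 0.382]
contact_force: [0.2, 0.8, -0.7]
width: 46.9
finger_force: 0.0
t: 7.55
eef_pos: [606.6, -201.4, 245.5]
orientation: [-3.141, 0.003, -0.225]
contact_force: [1.4, -0.1, 0.6]
width: 47.0
finger_force: 0.0
t: 7.8
eef_pos: [604.4, -205.2, 245.5]
orientation: [-3.136, 0.003, -0.33]
contact_force: [-0.3, 0.8, -0.4]
width: 47.1
finger_force: 0.0
tcp [ 604.432 -205.237  245.52 ] yaw -0.3297059808583953
lm 0.9 [ 648.083 -121.069    7.785]
lm 0.65 [ 633.365 -272.822    8.452]
mask 0.88 646.9124755859375 -121.58712768554688 (26.972875595092773, 116.48705291748047) yaw -0.352 tool shift cm [ 1.311 -9.29 ] twist 0.022 col [ 18.095 105.506 102.216]
mask 0.76 665.4500732421875 -416.9329528808594 (27.955890655517578, 122.61759185791016) yaw -1.074 tool shift cm [12.627 18.053] twist 0.744 col [29.305 28.177 26.629]
mask 0.64 631.3068237304688 -267.9861755371094 (24.662242889404297, 116.94034576416016) yaw -0.298 tool shift cm [4.574 5.067] twist -0.032 col [118.063 120.935 119.53 ]
```

```bash
python3 -m crank '[{"tx":1,"ty":1,"tz":3,"twist":-0.02,"grip":0.55},{"tx":2,"ty":2.2,"tz":6,"twist":-0.02,"grip":0.55},{"tx":3.3,"ty":3.6,"tz":9,"twist":-0.02,"grip":0.55},{"tx":4.5,"ty":5,"tz":12,"twist":-0.02,"grip":0.55},{"tx":4.5,"ty":5,"tz":13,"twist":-0.02,"grip":0.55}]'
python3 -m crank '[{"tx":0,"ty":0,"tz":0,"twist":0,"grip":0.55},{"tx":0,"ty":0,"tz":0,"twist":0,"grip":0.55}]'
python3 f.py screw_coarse_mid 11 w5.png
```

```text
t: 8.37
eef_pos: [630.8, -266.6, 112.2]
orientation: [-3.137, 0.005, -0.309]
contact_force: [-1.5, 1.7, -0.2]
width: 47.1
finger_force: 0.0
t: 8.53
eef_pos: [631.9, -264.9, 117.2]
orientation: [-3.136, 0.001, -0.307]
contact_force: [0.2, 0.3, 0.7]
width: 47.0
finger_force: 0.0
tcp [ 631.863 -264.9    117.163] yaw -0.3071591268181886
lm 0.9 [ 663.776 -417.523    9.073]
lm 0.57 [ 633.281 -267.732   11.405]
mask 0.73 664.9520874023438 -416.983642578125 (28.646398544311523, 118.61271667480469) yaw -1.05 tool shift cm [ 7.752 13.496] twist 0.743 col [20.358 20.322 20.82 ]
mask 0.71 630.0844116210938 -266.6900329589844 (22.87301254272461, 119.07740020751953) yaw -0.343 tool shift cm [-0.115  0.224] twist 0.036 col [109.735 112.298 110.786]
```

View pics/w5.png

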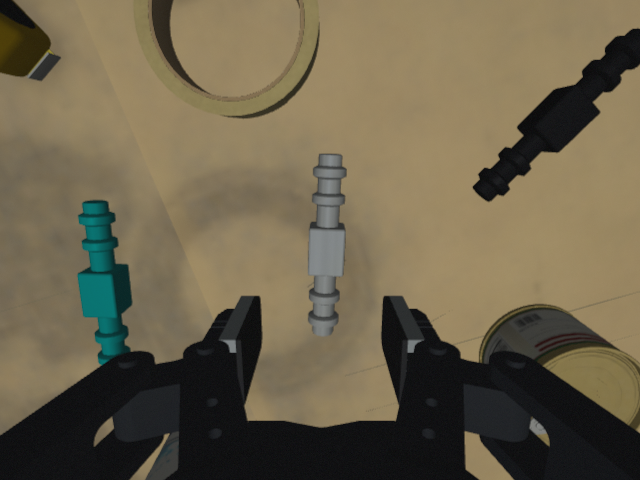

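```bash
python3 -m crank '[{"tx":0,"ty":0.15,"tz":3,"twist":0.035,"grip":0.55},{"tx":0,"ty":0.15,"tz":6,"twist":0.035,"grip":0.55},{"tx":0,"ty":0.15,"tz":8,"twist":0.035,"grip":0.55},{"tx":0,"ty":0.15,"tz":9,"twist":0.035,"grip":0.55},{"tx":0,"ty":0.15,"tz":9.5,"twist":0.035,"grip":0.55}]'
python3 -m crank '[{"tx":0,"ty":0,"tz":0.3,"twist":0,"grip":0.5},{"tx":0,"ty":0,"tz":0.6,"twist":0,"grip":0.4},{"tx":0,"ty":0,"tz":0.8,"twist":0,"grip":0.3},{"tx":0,"ty":0,"tz":0.9,"twist":0,"grip":0.1},{"tx":0,"ty":0,"tz":0.9,"twist":0,"grip":0.1}]'
python3 -m crank '[{"tx":0,"ty":0,"tz":0,"twist":0,"grip":0.1},{"tx":0,"ty":0,"tz":0,"twist":0,"grip":0.1},{"tx":0,"ty":0,"tz":0,"twist":0,"grip":0.1}]'
```

```text
t: 9.1
eef_pos: [631.7, -266.8, 21.7]
orientation: [-3.136, 0.001, -0.343]
contact_force: [0.2, 0.2, 0.7]
width: 47.2
finger_force: 0.0
t: 9.52
eef_pos: [633.2, -267.8, 15.0]
orientation: [-3.136, -0.003, -0.343]
contact_force: [-0.1, 1.0, 5.0]
width: 21.0
finger_force: 59.1
t: 9.77
eef_pos: [633.2, -267.8, 15.0]
orientation: [-3.136, -0.003, -0.344]
contact_force: [-0.7, 1.4, 5.8]
width: 20.8
finger_force: 59.2
```

```bash
python3 -m crank '[{"tx":0,"ty":0,"tz":-3,"twist":0,"grip":0.1},{"tx":0,"ty":0,"tz":-7,"twist":0,"grip":0.1},{"tx":0,"ty":0,"tz":-11,"twist":0,"grip":0.1},{"tx":0,"ty":0,"tz":-15,"twist":0,"grip":0.1},{"tx":0,"ty":0,"tz":-19,"twist":0,"grip":0.1}]'
python3 -m crank '[{"tx":-2.0,"ty":-2.7,"tz":-2,"twist":0,"grip":0.1},{"tx":-4.3,"ty":-5.9,"tz":-3,"twist":0,"grip":0.1},{"tx":-6.7,"ty":-9.1,"tz":-4,"twist":0,"grip":0.1},{"tx":-9.1,"ty":-12.3,"tz":-4,"twist":0,"grip":0.1},{"tx":-11.5,"ty":-15.5,"tz":-4,"twist":0,"grip":0.1}]'
python3 -m crank '[{"tx":-2.4,"ty":-3.2,"tz":0,"twist":-0.12,"grip":0.1},{"tx":-4.8,"ty":-6.4,"tz":0,"twist":-0.24,"grip":0.1},{"tx":-7.2,"ty":-9.6,"tz":0,"twist":-0.36,"grip":0.1},{"tx":-9.6,"ty":-12.8,"tz":0,"twist":-0.48,"grip":0.1},{"tx":-11.7,"ty":-15.7,"tz":0,"twist":-0.6,"grip":0.1}]'
python3 -m crank '[{"tx":0,"ty":0,"tz":3,"twist":-0.12,"grip":0.1},{"tx":0,"ty":0,"tz":6,"twist":-0.12,"grip":0.1},{"tx":0,"ty":0,"tz":8,"twist":-0.12,"grip":0.1},{"tx":0,"ty":0,"tz":9,"twist":-0.12,"grip":0.1},{"tx":0,"ty":0,"tz":9,"twist":-0.12,"grip":0.1}]'
```

```text
t: 10.18
eef_pos: [631.3, -268.2, 205.4]
orientation: [-3.136, -0.0, -0.344]
contact_force: [1.4, 0.1, -1.5]
width: 20.3
finger_force: 59.3
t: 10.6
eef_pos: [568.9, -157.1, 245.2]
orientation: [-3.107, -0.001, -0.287]
contact_force: [0.2, -1.2, -1.4]
width: 20.6
finger_force: 59.4
t: 11.02
eef_pos: [500.5, 26.8, 249.6]
orientation: [-3.113, -0.019, 0.316]
contact_force: [1.1, -0.7, -2.7]
width: 20.4
finger_force: 59.4
t: 11.43
eef_pos: [500.8, 28.1, 157.2]
orientation: [-3.114, -0.018, 0.431]
contact_force: [0.3, 0.2, -1.1]
width: 20.4
finger_force: 59.5
```

```bash
cat > g.py <<'E'
from h import *
import sys
np.set_printoptions(precision=3,suppress=True)
x,y,yaw=map(float,sys.argv[1:4]); M=T(); s=monitor.get_state()
d=M[:3,:3].T@(np.array([x,y,M[2,3]])-M[:3,3])
print('t',s['t'],'tcp',M[:3,3],'q',np.array(s['qpos']),'rpy',np.array(s['orientation']),'cm',d/10,'twist',s['orientation'][2]-yaw)
E
python3 g.py 518 108 0.38
```

```text
t 11.4333 tcp [500.848  28.076 157.204] q [ 0.035  0.178 -0.424  0.963  0.032  2.746] rpy [-3.114 -0.018  0.431] cm [ 4.894 -6.542  0.269] twist 0.05061560960105871
```

```bash
python3 -m crank '[{"tx":1.2,"ty":-1.6,"tz":0.5,"twist":0.05,"grip":0.1},{"tx":2.6,"ty":-3.4,"tz":2,"twist":0.05,"grip":0.1},{"tx":3.9,"ty":-5.2,"tz":3.5,"twist":0.05,"grip":0.1},{"tx":4.9,"ty":-6.5,"tz":5,"twist":0.05,"grip":0.1},{"tx":4.9,"ty":-6.5,"tz":6,"twist":0.05,"grip":0.1}]'
python3 -m crank '[{"tx":0,"ty":0,"tz":0,"twist":0,"grip":0.1},{"tx":0,"ty":0,"tz":0,"twist":0,"grip":0.1}]'
python3 g.py 518 108 0.38; python3 - <<'E'
from h import *
a,c=snap('wrist','w6.png')
a=a[145:345,220:420,::-1]
cv2.imwrite('pics/crop3.png',cv2.resize(a,None,fx=3,fy=3,interpolation=cv2.INTER_CUBIC))
E
```

```text
t: 11.85
eef_pos: [522.4, 112.1, 102.6]
orientation: [-3.114, -0.024, 0.383]
contact_force: [0.0, -0.4, -1.3]
width: 20.8
finger_force: 59.5
t: 12.02
eef_pos: [520.6, 109.0, 102.4]
orientation: [-3.115, -0.02, 0.38]
contact_force: [-0.6, 0.5, -1.9]
width: 20.6
finger_force: 59.5
t 12.0167 tcp [520.577 109.019 102.413] q [ 0.188  0.275 -0.436  0.845  0.03   2.95 ] rpy [-3.115 -0.02   0.38 ] cm [-0.277 -0.001 -0.006] twist 0.0001841271221737495
```

View pics/crop3.png

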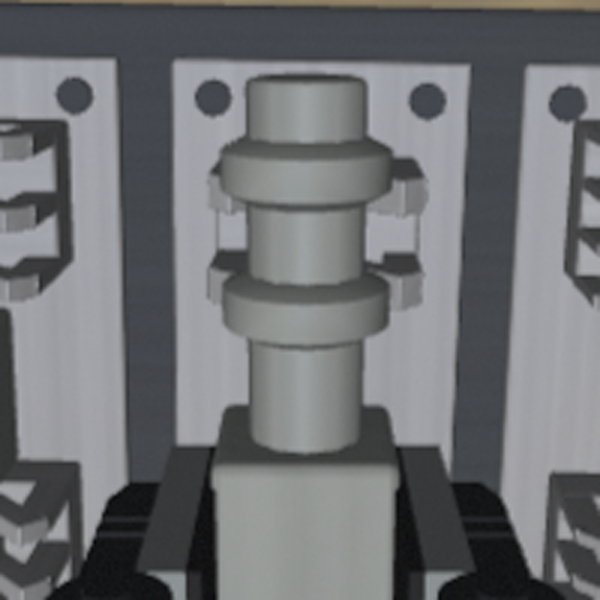

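```bash
cat > e.py <<'E'
from h import *
import json,sys
# args: col_screw, ridge rows, zoff(tool z of axis), teeth cols L,R, teeth rows, ridge offs, teeth offs
np.set_printoptions(precision=2,suppress=True)
M=T(); mt=np.array(optics.camera_model('wrist')['mount']); K=cam('wrist',M)[0]; c=cam('wrist',M)
def tl(uv,zt):
    d=mt[:3,:3]@np.linalg.inv(K)@[uv[0],uv[1],1]; o=mt[:3,3]; return (o+d*(zt-o[2])/d[2])
def go(cs,rr,zo,tl_,tr_,tt,ro,to):
    R=np.array([tl((cs,r),zo) for r in rr]); s=np.array([R[:,0].mean()-np.mean(ro),R[:,1].mean(),zo])
    B=np.array([[(ray(c,(u,r),45)) for r in tt] for u in (tl_,tr_)]).mean(0)
    Bt=(np.linalg.inv(M)@np.c_[B,np.ones(len(B))].T).T[:,:3]
    print('ridge x',R[:,0],'teeth x',Bt[:,0])
    ax=M[:3,0]*[1,1,0]; ax/=np.linalg.norm(ax)
    bed=B.mean(0)-ax*np.mean(to); bed[2]=40
    sw=M[:3,:3]@s+M[:3,3]; d=M[:3,:3].T@(bed-sw)
    print('tcp',M[:3,3],'screw',sw,'bed',bed,'shift tool cm',d/10)
E
python3 - <<'E'
from e import *
go(322.2,[202.5,247.5],4,290,362.3,[210.7,241.7],[47.5,31.5],[39.5,23.5])
E
```

```text
ridge x [45.92 29.7 ] teeth x [33.33 17.72]
tcp [520.96 108.87 102.86] screw [519.32 108.64  98.84] bed [516.65 106.85  40.  ] shift tool cm [-0.44  0.22  5.87]
```

The coarse screw is over the middle comb with ridges at rows 202 and 247 and teeth at rows 211 and 242, so it needs about -4 mm along its axis.

```bash
python3 -m crank '[{"tx":-0.38,"ty":0.18,"tz":1,"twist":0,"grip":0.1},{"tx":-0.38,"ty":0.18,"tz":2.5,"twist":0,"grip":0.1},{"tx":-0.38,"ty":0.18,"tz":3.8,"twist":0,"grip":0.1},{"tx":-0.38,"ty":0.18,"tz":4.6,"twist":0,"grip":0.1},{"tx":-0.38,"ty":0.18,"tz":4.6,"twist":0,"grip":0.1}]'
python3 -m crank '[{"tx":0,"ty":0,"tz":0.3,"twist":0,"grip":0.1},{"tx":0,"ty":0,"tz":0.6,"twist":0,"grip":0.1},{"tx":0,"ty":0,"tz":0.9,"twist":0,"grip":0.1},{"tx":0,"ty":0,"tz":1.2,"twist":0,"grip":0.1},{"tx":0,"ty":0,"tz":1.2,"twist":0,"grip":0.1}]'
python3 -m crank '[{"tx":0,"ty":0,"tz":0,"twist":0,"grip":0.1},{"tx":0,"ty":0,"tz":0,"twist":0,"grip":0.1}]'
```

```text
t: 12.48
eef_pos: [516.7, 107.0, 54.3]
orientation: [-3.114, -0.018, 0.379]
contact_force: [-0.6, -0.6, -1.8]
width: 20.4
finger_force: 59.5
t: 12.9
eef_pos: [518.1, 108.6, 44.2]
orientation: [-3.114, -0.021, 0.38]
contact_force: [-2.3, -0.1, 3.7]
width: 20.8
finger_force: 60.3
t: 13.07
eef_pos: [518.0, 108.7, 44.2]
orientation: [-3.114, -0.021, 0.381]
contact_force: [-2.8, 0.3, 6.1]
width: 20.7
finger_force: 60.4
```

```bash
python3 -m crank '[{"tx":0,"ty":0,"tz":0,"twist":0,"grip":0.4},{"tx":0,"ty":0,"tz":0,"twist":0,"grip":0.4},{"tx":0,"ty":0,"tz":0,"twist":0,"grip":0.4},{"tx":0,"ty":0,"tz":0,"twist":0,"grip":0.4},{"tx":0,"ty":0,"tz":-1,"twist":0,"grip":0.4}]'
python3 -m crank '[{"tx":0,"ty":0,"tz":-4,"twist":0,"grip":0.4},{"tx":0,"ty":0,"tz":-8,"twist":0,"grip":0.4},{"tx":0,"ty":0,"tz":-12,"twist":0,"grip":0.4},{"tx":0,"ty":0,"tz":-16,"twist":0,"grip":0.4},{"tx":0,"ty":0,"tz":-20,"twist":0,"grip":0.4}]'
python3 f.py screw_coarse_mid 40 w7.png
```

```text
t: 13.48
eef_pos: [516.7, 107.7, 52.4]
orientation: [-3.114, -0.018, 0.381]
contact_force: [-0.6, -0.2, 0.6]
width: 34.3
finger_force: 0.0
t: 13.9
eef_pos: [515.8, 101.2, 256.5]
orientation: [-3.115, -0.021, 0.38]
contact_force: [1.3, 0.3, 0.2]
width: 34.3
finger_force: 0.0
tcp [515.79  101.245 256.511] yaw 0.3804891845841891
lm 0.91 [ 646.406 -123.193   11.068]
lm 0.56 [515.935 103.425  39.541]
mask 0.79 516.1622314453125 107.24923706054688 (116.96360778808594, 21.7993106842041) yaw 0.376 tool shift cm [ 0.257 -0.543] twist 0.005 col [123.991 127.328 126.61 ]
mask 0.61 637.924560546875 -102.17838287353516 (30.11604118347168, 99.20970153808594) yaw -0.366 tool shift cm [ 3.785 23.417] twist 0.746 col [14.073 99.019 96.628]
mask 0.44 520.6590576171875 108.6762924194336 (128.138916015625, 189.55966186523438) yaw -1.202 tool shift cm [ 0.728 -0.509] twist 1.582 col [69.422 72.301 77.148]
```

```bash
python3 f.py screw_medium_mid 40;python3 g.py 454 -268 2.63
```

```text
tcp [518.671 101.76  258.417] yaw 0.3804122253190753
lm 0.7 [489.193 170.873  38.98 ]
mask 0.88 491.90771484375 169.5491485595703 (117.75529479980469, 25.756093978881836) yaw 0.347 tool shift cm [ 0.032 -7.286] twist 0.034 col [116.854 120.04  119.597]
t 14.2 tcp [515.593 101.311 253.009] q [ 0.175  0.158 -0.222  1.178  0.031  2.936] rpy [-3.114 -0.019  0.381] cm [-19.432  31.98   -1.246] twist -2.249473166466845
```

View pics/w7.png

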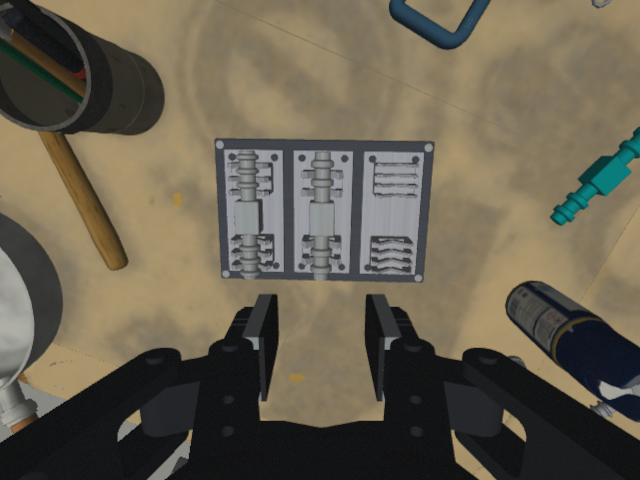

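Both screws lie home: medium at (248,215), coarse at (322,213). Now the fine screw, with the tool turned the other way round (joint 6 was near its limit).

```bash
python3 -m crank '[{"tx":-1.5,"ty":2.5,"tz":0,"twist":-0.11,"grip":0.55},{"tx":-3.2,"ty":5.5,"tz":0,"twist":-0.22,"grip":0.55},{"tx":-5,"ty":8.5,"tz":0,"twist":-0.33,"grip":0.55},{"tx":-6.8,"ty":11.5,"tz":0,"twist":-0.44,"grip":0.55},{"tx":-8.6,"ty":14.5,"tz":0,"twist":-0.55,"grip":0.55}]'
python3 -m crank '[{"tx":0,"ty":0,"tz":0,"twist":-0.11,"grip":0.55},{"tx":0,"ty":0,"tz":0,"twist":-0.22,"grip":0.55},{"tx":0,"ty":0,"tz":0,"twist":-0.33,"grip":0.55},{"tx":0,"ty":0,"tz":0,"twist":-0.44,"grip":0.55},{"tx":0,"ty":0,"tz":0,"twist":-0.55,"grip":0.55}]'
python3 -m crank '[{"tx":0,"ty":0,"tz":0,"twist":-0.11,"grip":0.55},{"tx":0,"ty":0,"tz":0,"twist":-0.22,"grip":0.55},{"tx":0,"ty":0,"tz":0,"twist":-0.33,"grip":0.55},{"tx":0,"ty":0,"tz":0,"twist":-0.44,"grip":0.55},{"tx":0,"ty":0,"tz":0,"twist":-0.55,"grip":0.55}]'
python3 g.py 454 -268 2.63
```

```text
t: 14.62
eef_pos: [488.6, -66.1, 246.1]
orientation: [-3.126, -0.03, 0.937]
contact_force: [0.7, -0.5, 0.5]
width: 47.0
finger_force: 0.0
t: 15.03
eef_pos: [489.0, -65.0, 246.0]
orientation: [3.139, -0.034, 1.486]
contact_force: [0.3, -0.0, -0.5]
width: 46.8
finger_force: 0.0
t: 15.45
eef_pos: [489.1, -64.8, 246.1]
orientation: [3.122, -0.027, 2.036]
contact_force: [-0.2, 0.2, -0.5]
width: 46.7
finger_force: 0.0
t 15.45 tcp [489.066 -64.805 246.052] q [-0.154  0.111 -0.292  1.168  0.034  0.952] rpy [ 3.122 -0.027  2.036] cm [-16.575 -12.246  -0.695] twist -0.5935116679087269
```

```bash
python3 -m crank '[{"tx":-2.4,"ty":-1.8,"tz":0,"twist":-0.1,"grip":0.55},{"tx":-5.2,"ty":-3.8,"tz":0,"twist":-0.2,"grip":0.55},{"tx":-8,"ty":-5.9,"tz":0,"twist":-0.3,"grip":0.55},{"tx":-10.8,"ty":-8,"tz":0,"twist":-0.4,"grip":0.55},{"tx":-13.4,"ty":-9.9,"tz":0,"twist":-0.5,"grip":0.55}]'
python3 -m crank '[{"tx":0,"ty":0,"tz":0,"twist":-0.09,"grip":0.55},{"tx":0,"ty":0,"tz":0,"twist":-0.09,"grip":0.55},{"tx":0,"ty":0,"tz":0,"twist":-0.09,"grip":0.55}]'
python3 f.py screw_fine_mid 11 w8.png; python3 g.py 454 -268 2.63
```

```text
t: 15.87
eef_pos: [459.5, -230.0, 240.4]
orientation: [3.11, -0.015, 2.536]
contact_force: [0.5, 0.0, -0.1]
width: 46.9
finger_force: 0.0
t: 16.12
eef_pos: [460.1, -228.6, 240.8]
orientation: [3.109, -0.012, 2.618]
contact_force: [0.4, 0.8, -0.7]
width: 46.8
finger_force: 0.0
tcp [ 460.144 -228.576  240.806] yaw 2.6176931510359
lm 0.92 [ 454.356 -267.987   10.437]
mask 0.63 456.6971435546875 -269.4544982910156 (23.541223526000977, 118.06612396240234) yaw -0.545 tool shift cm [-1.746 -3.709] twist 3.163 col [110.3   112.153 109.256]
t 16.2667 tcp [ 460.963 -227.922  241.743] q [-0.48   0.16  -0.245  1.174  0.033  0.041] rpy [ 3.109 -0.01   2.621] cm [-1.391 -3.82  -0.14 ] twist -0.009345468925895606
```

```bash
python3 -m crank '[{"tx":-0.5,"ty":-1.1,"tz":3,"twist":0,"grip":0.55},{"tx":-1,"ty":-2.2,"tz":6,"twist":0,"grip":0.55},{"tx":-1.6,"ty":-3.2,"tz":9,"twist":0,"grip":0.55},{"tx":-1.6,"ty":-3.8,"tz":11.5,"twist":0,"grip":0.55},{"tx":-1.6,"ty":-3.8,"tz":13,"twist":0,"grip":0.55}]'
python3 -m crank '[{"tx":0,"ty":0,"tz":0,"twist":0,"grip":0.55},{"tx":0,"ty":0,"tz":0,"twist":0,"grip":0.55}]'
python3 f.py screw_fine_mid 11 w9.png; python3 - <<'E'
from h import *
M=T(); print(M[:3,:3].T@(np.array([M[0,3],M[1,3],15])-M[:3,3])/10, M[:3,3])
E
```

```text
t: 16.68
eef_pos: [455.8, -264.6, 108.1]
orientation: [3.109, -0.012, 2.62]
contact_force: [-0.4, -0.4, -1.3]
width: 46.9
finger_force: 0.0
t: 16.85
eef_pos: [456.9, -264.5, 110.6]
orientation: [3.109, -0.011, 2.622]
contact_force: [0.2, 0.2, 0.5]
width: 46.9
finger_force: 0.0
tcp [ 456.905 -264.451  110.553] yaw 2.62157602840226
lm 0.82 [ 456.624 -262.116    9.716]
mask 0.87 457.34954833984375 -269.23040771484375 (23.662944793701172, 119.7750244140625) yaw -0.509 tool shift cm [-0.276 -0.392] twist 3.131 col [100.879 102.424  99.521]
[-0.05897466 -0.31991108  9.75181973] [ 458.53209774 -265.7281417   112.5724393 ]
```

```bash
python3 -m crank '[{"tx":-0.3,"ty":-0.3,"tz":3,"twist":-0.01,"grip":0.6},{"tx":-0.3,"ty":-0.6,"tz":6,"twist":-0.01,"grip":0.6},{"tx":-0.3,"ty":-0.7,"tz":7.5,"twist":-0.01,"grip":0.6},{"tx":-0.3,"ty":-0.7,"tz":8.5,"twist":-0.01,"grip":0.6},{"tx":-0.3,"ty":-0.7,"tz":8.8,"twist":-0.01,"grip":0.6}]'
python3 -m crank '[{"tx":0,"ty":0,"tz":0.3,"twist":0,"grip":0.5},{"tx":0,"ty":0,"tz":0.5,"twist":0,"grip":0.4},{"tx":0,"ty":0,"tz":0.7,"twist":0,"grip":0.3},{"tx":0,"ty":0,"tz":0.7,"twist":0,"grip":0.1},{"tx":0,"ty":0,"tz":0.7,"twist":0,"grip":0.1}]'
python3 -m crank '[{"tx":0,"ty":0,"tz":0,"twist":0,"grip":0.1},{"tx":0,"ty":0,"tz":0,"twist":0,"grip":0.1},{"tx":0,"ty":0,"tz":0,"twist":0,"grip":0.1}]'
```

```text
t: 17.42
eef_pos: [457.1, -269.9, 22.3]
orientation: [3.109, -0.009, 2.631]
contact_force: [-0.3, 0.1, 0.6]
width: 50.9
finger_force: 0.0
t: 17.83
eef_pos: [458.2, -270.6, 16.8]
orientation: [3.109, -0.006, 2.631]
contact_force: [-0.1, -0.5, 3.2]
width: 20.6
finger_force: 59.2
t: 18.08
eef_pos: [458.2, -270.6, 16.8]
orientation: [3.109, -0.006, 2.631]
contact_force: [0.1, 0.4, 6.7]
width: 20.6
finger_force: 59.6
```

```bash
python3 -m crank '[{"tx":0,"ty":0,"tz":-3,"twist":0,"grip":0.1},{"tx":0,"ty":0,"tz":-7,"twist":0,"grip":0.1},{"tx":0,"ty":0,"tz":-11,"twist":0,"grip":0.1},{"tx":0,"ty":0,"tz":-15,"twist":0,"grip":0.1},{"tx":0,"ty":0,"tz":-19,"twist":0,"grip":0.1}]'
python3 -m crank '[{"tx":0.2,"ty":1,"tz":-2.5,"twist":-0.05,"grip":0.1},{"tx":1,"ty":4,"tz":-4,"twist":-0.15,"grip":0.1},{"tx":1.8,"ty":7.5,"tz":-4,"twist":-0.25,"grip":0.1},{"tx":2.7,"ty":11,"tz":-4,"twist":-0.35,"grip":0.1},{"tx":3.6,"ty":14.5,"tz":-4,"twist":-0.45,"grip":0.1}]'
python3 g.py 542 47 3.52
```

```text
t: 18.5
eef_pos: [454.7, -275.8, 207.3]
orientation: [3.109, -0.009, 2.631]
contact_force: [0.6, -0.4, -3.0]
width: 20.4
finger_force: 59.5
t: 18.92
eef_pos: [494.5, -132.3, 251.0]
orientation: [3.108, 0.007, 3.084]
contact_force: [1.2, 0.1, -2.0]
width: 20.8
finger_force: 59.5
t 18.9167 tcp [ 494.538 -132.305  250.986] q [-0.283  0.145 -0.242  1.184  0.034 -0.226] rpy [3.108 0.007 3.084] cm [-3.714 18.161  0.631] twist -0.43554602880478166
```

```bash
python3 -m crank '[{"tx":-0.7,"ty":3.6,"tz":0,"twist":-0.09,"grip":0.1},{"tx":-1.5,"ty":7.2,"tz":0,"twist":-0.18,"grip":0.1},{"tx":-2.3,"ty":10.8,"tz":0,"twist":-0.27,"grip":0.1},{"tx":-3,"ty":14.5,"tz":0,"twist":-0.36,"grip":0.1},{"tx":-3.7,"ty":18,"tz":0,"twist":-0.436,"grip":0.1}]'
python3 -m crank '[{"tx":0,"ty":0,"tz":3.5,"twist":0,"grip":0.1},{"tx":0,"ty":0,"tz":7,"twist":0,"grip":0.1},{"tx":0,"ty":0,"tz":10,"twist":0,"grip":0.1},{"tx":0,"ty":0,"tz":11.5,"twist":0,"grip":0.1},{"tx":0,"ty":0,"tz":12,"twist":0,"grip":0.1}]'
python3 g.py 542 47 3.52
```

```text
t: 19.33
eef_pos: [542.1, 45.8, 256.7]
orientation: [3.114, 0.02, -2.762]
contact_force: [0.6, 0.5, -2.2]
width: 20.5
finger_force: 59.5
t: 19.75
eef_pos: [540.5, 47.8, 133.3]
orientation: [3.112, 0.014, -2.766]
contact_force: [-0.2, 0.1, -1.9]
width: 20.7
finger_force: 59.5
t 19.75 tcp [540.452  47.755 133.277] q [ 0.069  0.272 -0.361  0.933  0.032 -0.306] rpy [ 3.112  0.014 -2.766] cm [-0.116 -0.127 -0.002] twist -6.286223598201682
```

```bash
python3 -m crank '[{"tx":-0.1,"ty":-0.1,"tz":1,"twist":0,"grip":0.1},{"tx":-0.1,"ty":-0.1,"tz":2,"twist":0,"grip":0.1},{"tx":-0.1,"ty":-0.1,"tz":2.8,"twist":0,"grip":0.1},{"tx":-0.1,"ty":-0.1,"tz":2.8,"twist":0,"grip":0.1},{"tx":-0.1,"ty":-0.1,"tz":2.8,"twist":0,"grip":0.1}]'
python3 g.py 542 47 3.52; python3 - <<'E'
from h import *
a,c=snap('wrist','w10.png')
a=a[140:340,220:420,::-1]
cv2.imwrite('pics/crop4.png',cv2.resize(a,None,fx=3,fy=3,interpolation=cv2.INTER_CUBIC))
E
```

```text
t: 20.17
eef_pos: [545.1, 47.9, 109.1]
orientation: [3.114, 0.02, -2.767]
contact_force: [0.1, 0.1, -1.5]
width: 20.2
finger_force: 59.5
t 20.1667 tcp [545.089  47.94  109.094] q [ 0.069  0.298 -0.388  0.874  0.032 -0.306] rpy [ 3.114  0.02  -2.767] cm [ 0.322  0.026 -0.006] twist -6.286863115915763
```

View pics/crop4.png

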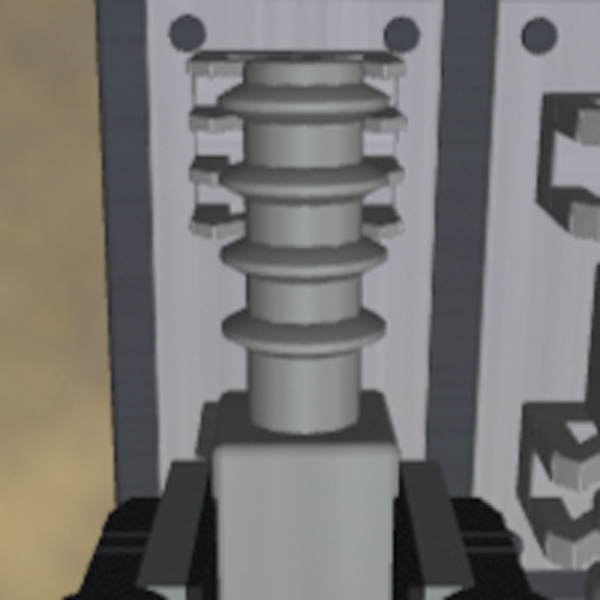

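```bash
python3 - <<'E'
from e import *
import e
print(M[:3,3])
a=(321.3,[173.8,200,225,249.2],5.8,283.3,354.7,[163,181.3,199.3,216.5],[53.25,44.25,35.25,26.25],[48.75,39.75,30.75,21.75])
go(*a)
for z in (109.1,106,103):
    e.M[2,3]=z; e.c=cam('wrist',e.M); go(*a)
E
```

```text
[545.45  47.96 109.53]
ridge x [55.62 46.54 37.57 28.58] teeth x [55.98 47.13 38.19 29.43]
tcp [545.45  47.96 109.53] screw [543.07  47.98 103.71] bed [539.31  46.94  40.  ] shift tool cm [ 0.52 -0.13  6.36]
ridge x [55.62 46.54 37.57 28.58] teeth x [56.   47.17 38.26 29.52]
tcp [545.45  47.96 109.1 ] screw [543.07  47.98 103.27] bed [539.25  46.91  40.  ] shift tool cm [ 0.53 -0.13  6.32]
ridge x [55.62 46.54 37.57 28.58] teeth x [56.18 47.49 38.72 30.12]
tcp [545.45  47.96 106.  ] screw [543.07  47.98 100.17] bed [538.85  46.68  40.  ] shift tool cm [ 0.57 -0.13  6.01]
ridge x [55.62 46.54 37.57 28.58] teeth x [56.35 47.8  39.17 30.7 ]
tcp [545.45  47.96 103.  ] screw [543.07  47.98  97.17] bed [538.47  46.46  40.  ] shift tool cm [ 0.6  -0.13  5.7 ]
```

The fine screw is over its comb. The ridges are at rows 174–249 and the tooth tops at rows 163–217, so it needs about +5 mm along tool x. I'll check that the arm has settled by matching a new picture with this one.

```bash
python3 -m crank '[{"tx":0,"ty":0,"tz":0,"twist":0,"grip":0.1},{"tx":0,"ty":0,"tz":0,"twist":0,"grip":0.1},{"tx":0,"ty":0,"tz":0,"twist":0,"grip":0.1},{"tx":0,"ty":0,"tz":0,"twist":0,"grip":0.1}]'
python3 - <<'E'
from h import *
o=cv2.cvtColor(cv2.imread('pics/w10.png'),cv2.COLOR_BGR2GRAY)
im,c=snap('wrist','w11.png'); n=cv2.cvtColor(im,cv2.COLOR_RGB2GRAY)
for (x,y,w,h) in [(275,150,30,75),(255,140,25,90),(340,150,25,75),(295,165,55,95)]:
    r=cv2.matchTemplate(n[y-15:y+h+15,x-15:x+w+15],o[y:y+h,x:x+w],cv2.TM_CCOEFF_NORMED); print(cv2.minMaxLoc(r)[1],np.array(cv2.minMaxLoc(r)[3])-15)
print(T()[:3,3])
E
```

```text
t: 20.55
eef_pos: [545.3, 48.0, 109.4]
orientation: [3.115, 0.021, -2.767]
contact_force: [-0.5, -0.0, -1.2]
width: 20.8
finger_force: 59.5
0.974022388458252 [ 0 -1]
0.9990500807762146 [ 0 -1]
0.969478189945221 [ 0 -1]
0.9870406985282898 [0 0]
[545.2559627   48.04916227 109.31300416]
```

```bash
python3 -m crank '[{"tx":0.45,"ty":-0.1,"tz":1,"twist":0,"grip":0.1},{"tx":0.45,"ty":-0.1,"tz":2.5,"twist":0,"grip":0.1},{"tx":0.45,"ty":-0.1,"tz":4,"twist":0,"grip":0.1},{"tx":0.45,"ty":-0.1,"tz":5,"twist":0,"grip":0.1},{"tx":0.45,"ty":-0.1,"tz":5.1,"twist":0,"grip":0.1}]'
python3 -m crank '[{"tx":0,"ty":0,"tz":0.3,"twist":0,"grip":0.1},{"tx":0,"ty":0,"tz":0.6,"twist":0,"grip":0.1},{"tx":0,"ty":0,"tz":0.9,"twist":0,"grip":0.1},{"tx":0,"ty":0,"tz":1.2,"twist":0,"grip":0.1},{"tx":0,"ty":0,"tz":1.2,"twist":0,"grip":0.1}]'
python3 -m crank '[{"tx":0,"ty":0,"tz":0,"twist":0,"grip":0.1},{"tx":0,"ty":0,"tz":0,"twist":0,"grip":0.1}]'
```

```text
t: 21.02
eef_pos: [539.5, 46.9, 55.4]
orientation: [3.113, 0.016, -2.767]
contact_force: [-0.9, 0.1, -2.0]
width: 20.6
finger_force: 59.5
t: 21.43
eef_pos: [542.5, 47.6, 46.4]
orientation: [3.115, 0.021, -2.767]
contact_force: [-0.4, 0.5, 2.8]
width: 20.2
finger_force: 60.1
t: 21.6
eef_pos: [542.4, 47.6, 46.5]
orientation: [3.115, 0.021, -2.767]
contact_force: [0.3, -0.5, 2.0]
width: 20.7
finger_force: 60.0
```

```bash
python3 -m crank '[{"tx":0,"ty":0,"tz":0,"twist":0,"grip":0.4},{"tx":0,"ty":0,"tz":0,"twist":0,"grip":0.4},{"tx":0,"ty":0,"tz":0,"twist":0,"grip":0.4},{"tx":0,"ty":0,"tz":0,"twist":0,"grip":0.4},{"tx":0,"ty":0,"tz":-1,"twist":0,"grip":0.4}]'
python3 -m crank '[{"tx":0,"ty":0,"tz":-4,"twist":0,"grip":0.4},{"tx":0,"ty":0,"tz":-8,"twist":0,"grip":0.4},{"tx":0,"ty":0,"tz":-12,"twist":0,"grip":0.4},{"tx":0,"ty":0,"tz":-16,"twist":0,"grip":0.4},{"tx":0,"ty":0,"tz":-20,"twist":0,"grip":0.4}]'
python3 -m crank '[{"tx":0,"ty":0,"tz":0,"twist":0,"grip":0.4},{"tx":0,"ty":0,"tz":0,"twist":0,"grip":0.4},{"tx":0,"ty":0,"tz":0,"twist":0,"grip":0.4},{"tx":0,"ty":0,"tz":0,"twist":0,"grip":0.4}]'
for k in fine coarse medium; do echo $k; python3 f.py screw_${k}_mid 40 v_$k.png | grep -v lm|head -3|cut -c1-170; done
python3 - <<'E'
from h import *
np.set_printoptions(precision=1,suppress=True)
for n in ['side','scene']:
    im,c=snap(n,n+'9.png')
    for k in ['screw_fine_mid','screw_medium_mid','screw_coarse_mid','spray_can','glue_tin','ferrule']:
        for r in optics.landmark_of(n,k)[:3]: print(n,k,round(r['p'],2),world(c,r['xyz']))
E
```

```text
t: 22.02
eef_pos: [540.1, 47.1, 54.6]
orientation: [3.113, 0.017, -2.767]
contact_force: [0.4, -0.3, -0.4]
width: 34.0
finger_force: 0.0
t: 22.43
eef_pos: [539.4, 40.6, 258.7]
orientation: [3.115, 0.021, -2.767]
contact_force: [0.8, 0.2, 0.4]
width: 34.4
finger_force: 0.0
t: 22.77
eef_pos: [539.0, 40.6, 254.7]
orientation: [3.114, 0.018, -2.767]
contact_force: [-0.7, -0.4, 0.7]
width: 34.0
finger_force: 0.0
fine
tcp [538.996  40.612 254.717] yaw -2.766660428623759
mask 0.91 541.14892578125 47.45725631713867 (117.84900665283203, 21.77678680419922) yaw 0.368 tool shift cm [-0.451  0.558] twist -3.134 col [124.332 127.495 126.026]
coarse
tcp [539.058  40.628 254.421] yaw -2.7666320024821434
mask 0.95 517.6761474609375 109.82193756103516 (118.5695571899414, 25.28248405456543) yaw 0.42 tool shift cm [-0.544  7.219] twist -3.186 col [124.364 127.728 127.08 ]
mask 0.83 636.2091674804688 -111.4888687133789 (23.670913696289062, 111.72254180908203) yaw -0.325 tool shift cm [ -3.469 -17.708] twist -2.442 col [ 14.588 108.022 105.3
medium
tcp [539.546  40.652 255.005] yaw -2.766643346412129
mask
[... 337 characters left out ...]
59.7 -414.8   10.6]
side screw_coarse_mid 0.78 [520.9 112.6  41.4]
side screw_coarse_mid 0.77 [ 650.  -120.6   10.2]
side spray_can 0.7 [ 508.5 -129.9   -1. ]
side spray_can 0.46 [512.  108.5  37.5]
side glue_tin 0.4 [511.4 105.1   2.8]
side ferrule 0.43 [ 433.9 -144.8    0.5]
scene screw_fine_mid 0.83 [540.3  46.6  39.2]
scene screw_medium_mid 0.77 [493.6 169.1  39.7]
scene screw_medium_mid 0.65 [ 434.2 -150.     0.6]
scene screw_coarse_mid 0.88 [513.2 105.9  37.3]
scene screw_coarse_mid 0.78 [ 648.5 -122.9   11.7]
scene screw_coarse_mid 0.71 [ 665.7 -414.6   13. ]
scene spray_can 0.59 [ 508.3 -128.1   -3.9]
scene spray_can 0.28 [537.7  49.4  40.8]
scene glue_tin 0.84 [ 516.5 -381.3   -1.9]
```

```bash
python3 -c "
from workcell import arm; print(arm.sign_off())"
```

```text
the job is handed in; nothing more can be done
None
```

I placed all three screws in the combs of their own pitch and handed the job in at about 23 s. By release height and camera checks each is seated home, and the bystanders re-measured afterwards (spray can, ferrule, glue tin) had not moved; sign-off returned no verdict.

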